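# Change the microscope's battery pack

## Task

The battery pack is latched in the leaning dock at the back of the microscope, under its lamp housing: pinch its two orange side buttons together to free it, and draw it out of the dock along its lean. Stand it upright on the floor of the blue charging bay, lowering it all the way down before you let go, and leave it there. Do not shift or tip the jar, the glass dish or the screwdriver.

Things in the scene. Friction and masses are not known exactly. Their poses are not given: they have to be found in the camera images.
- pack: Slate-grey battery pack 118 mm tall, white cap, two orange side buttons, about 0.25 kg (varies). Origin: centre of its underside; z runs up to the cap, y through the two buttons. Starts latched in the dock, its lowest 60 mm inside, leaning 30 degrees from vertical with the cap toward the microscope's -x (robot side). A half turn about z leaves it the same
- pack_base (a point): Centre of the pack's underside (same point and axes as the pack). Foot 34 (x) x 52 (y) x 18 mm; above it the core is 34 x 42 mm; cap 36 x 40 mm, from 108 to 118 mm up. Width in y over the two button faces 60 mm, 46 mm with both fully pressed; 62 mm over the hooks when out
- btn_left_face (a point): Centre of the outer face of the +y button when not pressed: 30 mm to +y and 86 mm up from the pack's origin, pack axes; fixed to the pack, it does not move with the button. The orange ribbed face is 24 mm (x) by 36 mm (z), from 68 to 104 mm up
- btn_right_face (a point): The same for the -y button, 30 mm to -y
- btn_left (a joint): Travel of the +y button, 0 (out) to 0.007 m (fully in, toward the pack's middle). Sprung: 2.4 N to start, 6.6 N at the end. Its hook, on a leg under it, 22 to 30.5 mm above the underside, catches under a lip in the dock wall and clears it from about 0.0045 m. Both buttons must be in for the pack to come out; let go, they spring out again
- btn_right (a joint): The same for the -y button
- scope: Cream stereo microscope, fixed to the bench, its back (own -x) toward the robot, eyepieces to +x. Base 240 x 200 x 30 mm, x from -110 to 130 mm; origin on the bench in its mid-plane. Head and column (x above -30 mm) stand up to 420 mm high. At the back the black dock, a socket 38 x 55 mm inside, 60 mm deep, leaning 30 degrees toward -x, open at the top
- dock_floor (a point): Centre of the dock's inner floor, 70 mm to -x and 55 mm up from the microscope's origin, microscope axes
- lamp_housing (a point): Lower back edge of the cream lamp housing, which juts out above and beyond the dock: 34 mm wide, from here (95 mm to the microscope's -x) toward its column, 240 to 285 mm above the bench. It leaves no room for a gripper straight down over the pack; along the pack's lean the way is free
- bay_blue: Blue charging bay, fixed to the bench: plinth 85 (x) x 110 (y) x 10 mm with an open-topped pocket, inside 46 (x) x 74 (y) mm, walls 6 mm thick, wall tops 50 mm above the bench, floor 10 mm above the bench. Origin: centre of its underside. The pack goes in with its y along the bay's y, either way round
- bay_blue_in (a point): Centre of the blue bay's floor, bay axes
- bay_grey: Grey bay of the same shape and size, not to be used. Which of the two places the blue and grey bays take is drawn by lot
- jar: Bystander: closed jar, 56 mm wide, 75 mm tall, loose. Origin: centre of its underside
- dish: Bystander: shallow glass dish, 90 mm across, 18 mm tall, loose. Origin: centre of its underside
- driver: Bystander: screwdriver 160 mm long lying on the bench along its own x, loose
There are look-alikes about, which are no part of the job. What is shaped like the pack but yellow is not meant.

How it is judged:
By the outcome, as a careful person would: the job done as asked, in the order asked, and still so for the second after the job is handed in, with the robot touching nothing.
It also fails if it takes over 48 s, if anything falls off the work surface, if the arm or the gripper's body presses on something with over 40 N, if the wrist force passes 120 N, or if a joint passes its speed limit or range.

## Robot

A 7-joint arm with a two-finger parallel gripper is mounted at the origin on the work surface. World frame = base frame: x ahead of the robot, y to its left, z up, the work surface at z = 0. Lengths are in mm, angles in rad, forces in N, time in s.
With the tool pointing down it reaches from about 400 to 850 mm from the base axis. Payload 4.4 kg.
Tool frame: the origin (TCP) lies midway between the tips of the shut fingers; the grasp point (between the pads) lies 19 mm behind it; z points along the fingers, x is the direction in which the jaws open and shut, and the axes are right-handed (so a half turn about z gives the same grasp; the last joint's range is limited). The gripper opens to 94 mm and grips with 3 to 60 N. Pads are 16 mm wide; open, the fingers measure 119 mm over their backs; the gripper's body (75 mm by 177 mm) begins 78 mm behind the grasp point.
Start: joints at [1.205, 0.628, 0.038, 1.517, -0.027, 0.996, -0.02], TCP at [191.993, -621.013, 205.478] pointing down, gripper open.
Joint ranges: [-3.06, 3.06], [-0.37, 2.12], [-1.25, 1.32], [0.18, 2.47], [-1.1, 4.24], [0.23, 1.98], [-2.94, 2.94]. Speed limits (rad/s): [2.57, 2.57, 3.14, 3.14, 3.14, 3.14, 3.14].

## Interface

Orientations are given as a rotation vector (axis times angle).
In Python, from rig import state, read_camera, finish_job gives the robot as it stands.
- The arm moves only by the tool play_rows, never from a script. Its argument "plan" is one flat list of numbers, 7 for each row, row after row: the shift along the tool's x, y, z in cm, then the turn, a rotation vector about the tool's x, y, z in rad, then the closure, from 0 (fully open) to 1 (shut). In form: [tx, ty, tz, ax, ay, az, jaw, tx, ty, tz, ax, ay, az, jaw, ...]. A call has 1 to 12 rows; each row shifts and turns the commanded pose from where the row before left it, along the tool's axes as they then stand; what a row does not reach is not made up. A row lasts 1/8 s, in which the tool goes at most 62.5 mm and 10.7 degrees, less where a joint would pass 70% of its speed; a pose out of reach is approached as far as the arm can. A call is refused whole if a number of a shift passes 6.25 or a number of a turn 0.188, either way. A call with a gripper value outside its range is refused whole. The fingers move at their own pace and stop on an object; "newtons" is the grip in N (left out, the last holds). Time passes only in rows, so rows that do not move let the fingers close. It gives the time, the measured TCP pose, the force and the opening at its end, in the units of the state.
- state(): the state, without advancing time (a new reading comes with each control period).
- read_camera(name): name is "side" or "top"; returns a dict with "frame" (420x560x3 uint8, red, green, blue), "range_z" (420x560 float32, mm along the optical axis (not along the pixel's ray), 0 where there is no reading), "fx", "fy", "cx", "cy" (pixels), "R" (3x3) and "t" (3): a world point X has camera coordinates R X + t. Camera axes: x right, y down, z forward; pixel columns grow to the right and rows downward; lengths in mm; the calibration is good to about 2 mm. A picture is of the moment at which its call begins.
- finish_job(): hands the job in, once; it reports no verdict.
The state is a dict: "time_s": time; "joint_positions": joint angles; "qvel": joint speeds; "joint_torque": joint torques, N m; "tool_pos": TCP position; "tool_rot": TCP orientation; "wrist_force": force on the tool from outside, world axes, zero at the start; "moment": the same for the moment, N m; "gripper_width": finger opening in mm.
Only numpy, scipy, OpenCV 4.12 (cv2) and the standard library are available. Lean on these libraries where they do the work, as an engineer would, in place of code of your own. Each camera call takes 0.05 s, during which the arm holds its last target. There are 200 camera calls.

## Working session

There is one attempt and no reset: what is moved stays moved. The work goes in short steps, Python scripts to look and compute and a tool call to move; the robot and the scene stay as the last step left them, time stands still between calls to the robot, and variables do not carry over. Pictures are saved under pics/ and viewed, about 8 in all and at most 12, crops included, and the job is handed in when it is done.

Besides the shell and the picture viewer there is one more tool, called after ">>>" as name(argument=value, ...), one argument or row to a line, values as JSON. play_rows: Moves the arm, as the interface text tells. Its arguments: {"type":"object","properties":{"plan":{"type":"array"},"newtons":{"type":"number"}},"required":["plan"]}

```bash
mkdir -p pics; cat > h.py <<'E'
import numpy as np,cv2,pickle
from rig import state,read_camera,finish_job
from scipy.spatial.transform import Rotation as Ro
def grab(n,tag):
    c=read_camera(n); pickle.dump(c,open(f'{tag}.pkl','wb'))
    cv2.imwrite(f'pics/{tag}.png',c['frame'][:,:,::-1]); return c
def load(tag): return pickle.load(open(f'{tag}.pkl','rb'))
def pts(c):
    h,w=c['range_z'].shape; v,u=np.mgrid[:h,:w]; z=c['range_z']
    P=np.stack([(u-c['cx'])/c['fx']*z,(v-c['cy'])/c['fy']*z,z],-1)
    return (P-np.array(c['t']))@np.array(c['R'])
def proj(c,X):
    p=np.array(c['R'])@np.array(X)+np.array(c['t']); return p[0]/p[2]*c['fx']+c['cx'],p[1]/p[2]*c['fy']+c['cy']
E
python3 - <<'E'
from h import *
for n in('top','side'):
    c=grab(n,n+'0'); print(n,c['fx'],-np.array(c['R']).T@c['t'],np.array(c['R'])[2])
print(state())
a=cv2.imread('pics/top0.png');b=cv2.imread('pics/side0.png')
E
```

```text
top 431.4304154938958 [ 458.92124514   10.23994491 1066.93383449] [ 0.1282816  -0.00949084 -0.99169237]
side 531.7933286106046 [-28.45557064 691.23363436 890.72415752] [ 0.50429811 -0.58367408 -0.63640237]
{'time_s': 0.1, 'joint_positions': array([ 1.20519488,  0.62922564,  0.03843576,  1.51822894, -0.0269932 ,
        0.99630451, -0.01999559]), 'qvel': array([ 0.0016914 , -0.00268598, -0.00108445, -0.00288616, -0.00095914,
       -0.00155688, -0.00084369]), 'joint_torque': array([ 1.63066936e-03, -5.50798130e+01,  1.14704266e+00, -1.87121075e+01,
       -5.22010261e-02,  1.92425604e-02,  4.30322530e-05]), 'tool_pos': array([ 191.82668228, -620.44253833,  204.67654978]), 'tool_rot': array([-2.52751647e+00,  1.86418509e+00,  2.09724454e-03]), 'wrist_force': array([ 0.08755062,  0.67248691, -0.52701437]), 'moment': array([ 0.06451597,  0.05049824, -0.00504978]), 'gripper_width': 94.04269235465388}
```

View pics/top0.png

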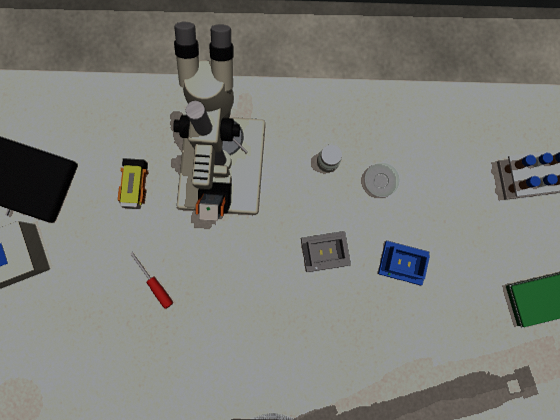

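View pics/side0.png

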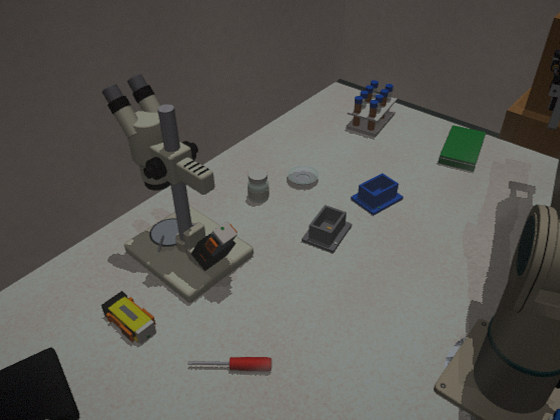

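The top view shows the white-capped pack with orange buttons in the dock at (210,206). The look-alike lies at (132,183) and is yellow, so it isn't the one. The blue bay is at (404,263), the grey one at (326,251), the jar at (330,157), the dish at (381,181) and the driver at (155,285). Next I'll confirm with a crop and measure.

```bash
cat > m.py <<'E'
from h import *
def rect(P): 
    r=cv2.minAreaRect(P[:,:2].astype(np.float32)); return np.round(r[0],1),np.round(r[1],1),round(r[2],1)
for n in('top0','side0'):
    c=load(n); P=pts(c); hsv=cv2.cvtColor(c['frame'],cv2.COLOR_RGB2HSV); H,S,V=hsv[...,0].astype(int),hsv[...,1],hsv[...,2]
    print(n)
    b=(H>100)&(H<130)&(S>120)&(P[...,2]>-20)
    k,l,s,_=cv2.connectedComponentsWithStats(b.astype(np.uint8))
    for i in range(1,k):
        if s[i,4]<300: continue
        q=P[l==i]; q=q[(q[:,0]>200)&(q[:,0]<700)]
        if len(q)<200: continue
        z=q[:,2]; rim=q[(z>46)&(z<56)]; pl=q[(z<16)&(z>3)]
        print('blue',s[i],'rim z',np.median(rim[:,2]),len(rim),rect(rim),'n pl',len(pl),np.median(pl[:,2]),rect(pl))
    o=(H>3)&(H<16)&(S>140)&(V>60)
    k,l,s,_=cv2.connectedComponentsWithStats(o.astype(np.uint8))
    for i in range(1,k):
        if s[i,4]<15: continue
        q=P[l==i]; print('orange',s[i],np.median(q,0).round(1),q.min(0).round(),q.max(0).round())
c=load('top0');P=pts(c)
f=c['frame'].astype(int)
m=(f.min(-1)>90)&(P[...,2]>20)&(P[...,2]<45)
m[:, :170]=0;m[:,275:]=0;m[220:]=0;m[:110]=0
q=P[m];print('scope base',len(q),np.median(q[:,2]),rect(q))
m=np.zeros(m.shape,bool);m[190:225,195:228]=1
q=P[m&(f.min(-1)>110)&(P[...,2]>120)&(P[...,2]<220)]
print('cap',len(q),q.mean(0),q.min(0),q.max(0))
for nm,(x,y,w,h) in {'top0':(165,110,120,120),'side0':(150,190,120,100)}.items():
    im=cv2.imread(f'pics/{nm}.png')[y:y+h,x:x+w]
    cv2.imwrite(f'pics/{nm}c.png',cv2.resize(im,(390,int(390*h/w)),interpolation=cv2.INTER_CUBIC))
a,b=[cv2.imread(f'pics/{n}c.png') for n in('top0','side0')]
b=cv2.copyMakeBorder(b,0,a.shape[0]-b.shape[0],0,0,0);cv2.imwrite('pics/crop.png',np.hstack([a,b]))
E
python3 m.py
```

```text
top0
blue [ 378  241   52   44 1545] rim z 49.59133663442337 311 (array([ 476.2, -311.6]), array([87.3, 58.3]), 76.4) n pl 1002 9.935907376192826 (array([ 475.6, -311.2]), array([110.2,  83.5]), 76.7)
orange [140 169   6  33  71] [643.8 331.7  28.6] [459.  10.   9.] [ 689.  340. 1067.]
orange [118 179   4  22  39] [629.7 384.7  29.8] [610. 383.  25.] [662. 388.  34.]
orange [221 197   4  19  41] [585.2 120.8 142.1] [459.  10.  99.] [ 613.  123. 1067.]
orange [196 199   4  15  33] [585.9 174.9 143.5] [570. 171. 125.] [603. 177. 150.]
side0
blue [351 174  52  40 849] rim z 50.92016924740188 193 (array([ 476.3, -309.3]), array([89.8, 61.3]), 79.1) n pl 377 11.171995071831965 (array([ 462.8, -318.2]), array([150.1,  87.7]), 65.7)
orange [208 237  10  10  40] [579.4 177.2 143.4] [569. 165. 121.] [595. 181. 151.]
orange [128 297   8   8  15] [683.8 330.4  26.7] [666. 328.  18.] [692. 334.  31.]
orange [139 307  15  13  37] [625.3 333.6  30.6] [608. 320.   2.] [674. 337.  34.]
orange [106 312  27  29 148] [654.8 386.7  27.7] [-28. 375.   7.] [696. 691. 891.]
scope base 3142 30.089817486590963 (array([710.9, 143.1]), array([198.6, 238.1]), 87.1)
cap 254 [570.33082141 148.00885482 156.76404684] [554.72836995 129.10133006 145.14261142] [586.55358038 168.11794807 166.84277517]
```

View pics/crop.png

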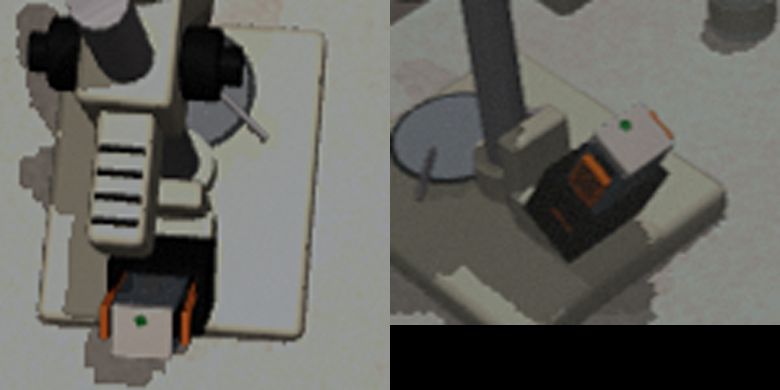

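The crop confirms it: white cap, orange buttons, black dock. The measured cap centre (570,148,157) agrees with the dock geometry worked out from the base (572,150,157). The blue bay is at (476,-311) with yaw about -13.4°, rim z about 50 and plinth z about 10.

```bash
cat >> h.py <<'E'
YAW=-0.0506; F=np.array([630.5,145.3,55.]); TH=np.pi/6
def Rt(yaw,th):  # tool: x=-pack y, z=-pack z
    s,c=np.sin(th),np.cos(th)
    return Ro.from_euler('z',yaw)*Ro.from_matrix(np.array([[0,-c,s],[-1,0,0],[0,-s,-c]]))
PZ=-Rt(YAW,TH).as_matrix()[:,2]
def dockpose(h): return F+h*PZ, Rt(YAW,TH)
def plan(legs,start=None):
    """legs: (pos,Rot,n)"""
    s=state(); p,R=start or (s['tool_pos'],Ro.from_rotvec(s['tool_rot']))
    for P,Q,n in legs:
        p0,R0=p,R; w=(R0.inv()*Q).as_rotvec()
        for i in range(1,n+1):
            t=p0+(P-p0)*i/n; T=R0*Ro.from_rotvec(w*i/n)
            d=np.round(R.inv().apply(t-p)/10,2); r=np.round((R.inv()*T).as_rotvec(),3)
            p=p+R.apply(d)*10; R=R*Ro.from_rotvec(r)
            print(', '.join(f'{x:g}' for x in [*d,*r]))
        print('-- end',p.round(1))
    return p,R
E
python3 - <<'E'
from h import *
a=plan([(np.array([430,-300,290.]),Rt(-.2,0),9)])
plan([(np.array([520,20,280.]),Rt(YAW,.26),7),(*dockpose(165),5)],a)
E
```

```text
-2.62, -3.58, -0.94, 0, 0, 0.056
-2.82, -3.43, -0.95, 0, 0, 0.055
-3, -3.26, -0.94, 0, 0.001, 0.056
-3.18, -3.1, -0.95, 0, -0, 0.055
-3.35, -2.91, -0.95, 0, -0, 0.056
-3.5, -2.73, -0.94, 0, 0, 0.055
-3.64, -2.52, -0.95, 0, 0, 0.056
-3.79, -2.32, -0.95, 0, 0, 0.055
-3.9, -2.11, -0.94, 0, 0.001, 0.056
-- end [ 430. -300.  290.]
-4.74, -0.35, 0.14, 0.037, -0.003, -0.021
-4.72, -0.45, 0.17, 0.037, -0.003, -0.021
-4.72, -0.53, 0.2, 0.037, -0.003, -0.022
-4.7, -0.63, 0.24, 0.038, -0.002, -0.021
-4.69, -0.73, 0.27, 0.037, -0.003, -0.021
-4.67, -0.81, 0.31, 0.037, -0.003, -0.021
-4.65, -0.89, 0.36, 0.037, -0.003, -0.022
-- end [520.  20. 280.]
-2.62, 0.01, 1.7, 0.053, 0, 0
-2.61, 0.09, 1.69, 0.052, 0, 0
-2.62, 0.18, 1.69, 0.053, 0, 0
-2.61, 0.28, 1.68, 0.053, 0, 0
-2.62, 0.36, 1.66, 0.053, 0, 0
-- end [548.1 149.5 197.9]
```

>>> play_rows(
  plan=[-2.6,-3.6,-0.95,0,0,0.056,0,-2.8,-3.4,-0.95,0,0,0.055,0,-3,-3.3,-0.95,0,0,0.056,0,-3.2,-3.1,-0.95,0,0,0.055,0,-3.35,-2.9,-0.95,0,0,0.056,0,-3.5,-2.7,-0.95,0,0,0.055,0,-3.65,-2.5,-0.95,0,0,0.056,0,-3.8,-2.3,-0.95,0,0,0.055,0,-3.9,-2.1,-0.95,0,0,0.056,0,0,0,0,0,0,0,0],
  newtons=30,
)

```text
time_s: 1.35
tool_pos: [432.4, -296.8, 291.3]
tool_rot: [-1.996, 2.424, -0.0]
wrist_force: [-0.1, -1.1, -0.4]
gripper_width: 94.0
```

>>> play_rows(
  plan=[-4.7,-0.35,0.15,0.037,-0.003,-0.021,0,-4.7,-0.45,0.15,0.037,-0.003,-0.021,0,-4.7,-0.55,0.2,0.037,-0.003,-0.022,0,-4.7,-0.65,0.25,0.038,-0.002,-0.021,0,-4.7,-0.75,0.25,0.037,-0.003,-0.021,0,-4.7,-0.8,0.3,0.037,-0.003,-0.021,0,-4.65,-0.9,0.35,0.037,-0.003,-0.022,0,0,0,0,0,0,0,0],
)

```text
time_s: 2.35
tool_pos: [519.7, 22.0, 281.1]
tool_rot: [-2.039, 2.131, -0.278]
wrist_force: [0.3, -0.7, 0.4]
gripper_width: 93.8
```

```bash
python3 - <<'E'
from h import *
print(state()['joint_positions'].round(2))
plan([(*dockpose(165),5)])
E
```

```text
[-0.11  0.22 -0.02  2.02  0.08  0.65 -1.8 ]
-2.57, -0.01, 1.73, 0.053, 0.001, 0.001
-2.58, 0.08, 1.72, 0.053, 0, 0.001
-2.57, 0.17, 1.72, 0.052, 0.001, 0.001
-2.57, 0.27, 1.7, 0.053, 0, 0.002
-2.58, 0.36, 1.68, 0.053, 0.001, 0.001
-- end [548.1 149.5 197.9]
```

>>> play_rows(
  plan=[-2.55,0,1.7,0.053,0.001,0.001,0,-2.6,0.1,1.7,0.053,0,0.001,0,-2.55,0.15,1.7,0.052,0.001,0.001,0,-2.6,0.25,1.7,0.053,0,0.002,0,-2.6,0.35,1.7,0.053,0.001,0.001,0,0,0,0,0,0,0,0,0,0,0,0,0,0,0],
)

```text
time_s: 3.22
tool_pos: [547.9, 121.5, 215.5]
tool_rot: [-1.902, 2.025, -0.513]
wrist_force: [-0.1, 0.4, -0.2]
gripper_width: 93.9
```

```bash
python3 - <<'E'
from h import *
print(state()['joint_positions'].round(2))
plan([(*dockpose(125),3),(*dockpose(71),8)])
a=grab('top','top1')['frame'];b=grab('side','side1')['frame']
im=np.hstack([cv2.resize(a[120:280,130:290],(400,400)),cv2.resize(b[130:290,140:300],(400,400))])
cv2.imwrite('pics/pre.png',im[:,:,::-1])
E
```

```text
[-0.53  0.34  0.14  2.21  0.83  0.24 -2.82]
-0.97, 0.26, 1.81, 0.014, -0.007, -0.002
-0.95, 0.28, 1.82, 0.014, -0.007, -0.002
-0.95, 0.31, 1.82, 0.014, -0.007, -0.002
-- end [568.1 148.5 163.3]
0, -0, 0.68, -0, 0, -0
0, -0, 0.67, -0, 0, -0
0, -0, 0.68, -0, 0, -0
0, -0, 0.67, -0, 0, -0
0, -0, 0.68, -0, 0, -0
0, -0, 0.67, -0, 0, -0
0, -0, 0.68, -0, 0, -0
0, -0, 0.67, -0, 0, -0
-- end [595.  147.1 116.5]
```

View pics/pre.png

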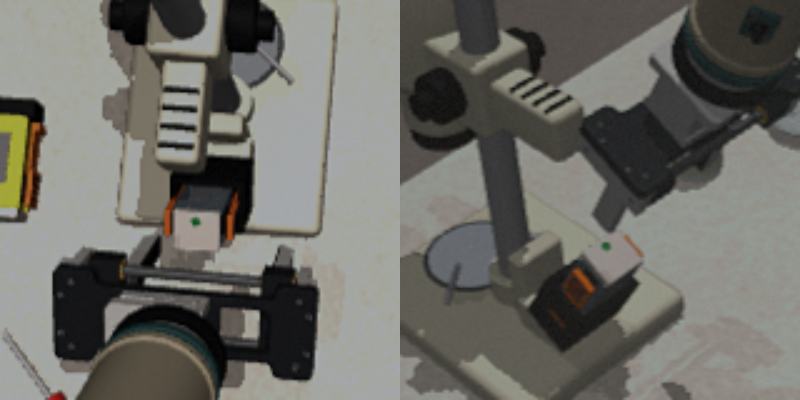

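The picture shows the tool 28 mm short of the dock axis. Joint 6 is at its lower limit and q7 is near its own limit. Flipping the grasp by half a turn should help, so I'll identify the kinematics from the recorded states and check reachability first.

```bash
cat > kin.py <<'E'
from h import *
import itertools
from scipy.optimize import least_squares
D=[([1.20519488,0.62922564,0.03843576,1.51822894,-0.0269932,0.99630451,-0.01999559],[191.83,-620.44,204.68],[-2.52751647,1.86418509,.0021])]
D+=[([-0.11,0.22,-0.02,2.02,0.08,0.65,-1.8],[519.7,22.0,281.1],[-2.039,2.131,-.278])]
s=state(); D+=[(s['joint_positions'],s['tool_pos'],s['tool_rot'])]
def chain(q,sg,p):
    d1,d3,a3,d5,a5,d7,c=p; R=Ro.identity(); x=np.zeros(3); out=[]
    ax='zyzyzyz'; off=[[0,0,d1],[0,0,0],[a3,0,d3],[-a3,0,0],[a5,0,d5],[0,0,0],[0,0,d7]]
    for i in range(7):
        R=R*Ro.from_euler(ax[i],sg[i]*q[i]+(c if i==6 else 0)); x=x+R.apply(off[i]); out.append(x)
    return x,R,out
if __name__=='__main__':
    res=[]
    for sg in itertools.product([1,-1],[1],[1,-1],[1,-1],[1,-1],[1,-1],[1,-1]):
      for c in (0,np.pi/2,np.pi,-np.pi/2):
        e=sum((chain(q,sg,[0]*6+[c])[1].inv()*Ro.from_rotvec(r)).magnitude()**2 for q,p,r in D); res.append((e,sg,c))
    res.sort(key=lambda t:t[0])
    for e,sg,c in res[:4]:
        f=lambda v:np.concatenate([chain(q,sg,[*v,c])[0]-p for q,p,r in D])
        o=least_squares(f,[340,400,0,400,0,250]); print(round(e,5),sg,round(c,2),o.x.round(1),np.abs(o.fun).max().round(2))
E
python3 kin.py
```

```text
1e-05 (-1, 1, -1, 1, -1, 1, -1) 3.14 [487.3 592.8 -54.5 446.3  -1.1 502.4] 25.97
0.08772 (-1, 1, 1, 1, -1, 1, -1) 3.14 [ 148.7  140.2  346.3  373.1  402.3 -373.2] 59.13
0.38554 (1, 1, 1, 1, 1, 1, 1) 0 [ 1094.1 -2443.6  1330.4  -647.5   610.   -910.7] 382.34
0.47914 (1, 1, -1, 1, 1, 1, 1) 0 [ 3129.1 -2087.    588.3   360.6   673.2   531.2] 296.73
```

The rotation model fits exactly, with wrist axis signs (-1,1,-1,1,-1,1,-1), but the offsets need more data. I'll back off along the tool axis and flip half a turn, recording states as I go.

>>> play_rows(
  plan=[0,0,-2,0,0,-0.185,0,0,0,-2,0,0,0,0,0,0,-2,-0.08,0,0,0,0,0,0,-0.08,0,0,0,0,0,0,-0.05,0,0,0,0,0,0,0,0,0,0],
)

```text
time_s: 4.08
tool_pos: [521.1, 125.2, 269.1]
tool_rot: [-2.228, 1.992, -0.375]
wrist_force: [0.1, -1.2, -0.0]
gripper_width: 93.8
```

```bash
cat > log.py <<'E'
from h import *
s=state(); open('log.txt','a').write(repr([list(map(float,s[k])) for k in('joint_positions','tool_pos','tool_rot')])+'\n')
print(s['joint_positions'].round(2),s['tool_pos'].round(0))
E
python3 log.py
```

```text
[-0.24  0.28 -0.22  1.99  0.38  0.7  -2.17] [521. 125. 269.]
```

>>> play_rows(
  plan=[0,0,0,0,0,-0.185,0,0,0,0,0,0,-0.185,0,0,0,0,0,0,-0.185,0,0,0,0,0,0,-0.185,0,0,0,0,0,0,-0.185,0,0,0,0,0,0,-0.185,0,0,0,0,0,0,-0.185,0,0,0,0,0,0,-0.185,0],
)

```text
time_s: 5.08
tool_pos: [519.2, 125.6, 268.4]
tool_rot: [3.039, 0.045, 0.414]
wrist_force: [0.2, 1.0, 1.2]
gripper_width: 94.1
```

```bash
python3 log.py
```

```text
[ 0.01  0.31 -0.55  1.98  0.53  0.75 -0.83] [519. 126. 268.]
```

>>> play_rows(
  plan=[0,0,0,0,0,-0.185,0,0,0,0,0,0,-0.185,0,0,0,0,0,0,-0.185,0,0,0,0,0,0,-0.185,0,0,0,0,0,0,-0.185,0,0,0,0,0,0,-0.185,0,0,0,0,0,0,-0.185,0,0,0,0,0,0,-0.185,0,0,0,0,0,0,0,0],
)

```text
time_s: 6.2
tool_pos: [519.3, 125.6, 268.2]
tool_rot: [2.118, 1.976, 0.219]
wrist_force: [-1.5, 0.1, 0.5]
gripper_width: 94.0
```

```bash
python3 log.py; cat > fit.py <<'E'
from kin import *
SG=(-1,1,-1,1,-1,1,-1)
def frames(q):
    R=Ro.identity();o=[]
    for i in range(7):
        R=R*Ro.from_euler('zyzyzyz'[i],SG[i]*q[i]+(np.pi if i==6 else 0)); o.append(R)
    return o
def A(q): return np.hstack([R.as_matrix() for R in frames(q)])
DD=[(D[0])]+[eval(l) for l in open('log.txt')]
if __name__=='__main__':
    M=np.vstack([A(q) for q,p,r in DD]); y=np.concatenate([p for q,p,r in DD])
    prior=np.zeros(21);prior[[2,8,14,20]]=[340,400,400,250]
    w=np.ones(21)*.02
    sol=np.linalg.lstsq(np.vstack([M,np.diag(w)]),np.concatenate([y,prior*w]),rcond=None)[0]
    print(sol.reshape(7,3).round(1)); print((M@sol-y).round(2)); np.save('off.npy',sol)
    for q,p,r in DD: print((frames(q)[-1].inv()*Ro.from_rotvec(r)).magnitude())
E
python3 fit.py
```

```text
[ 0.25  0.38 -0.89  1.98  0.69  0.84  0.47] [519. 126. 268.]
[[  8.7  -5.  339.7]
 [ 18.   -5.   51. ]
 [ 14.2  -7.7 451. ]
 [ -8.7  -7.7   5.2]
 [ 49.3  -2.4 405.2]
 [  2.1  -2.4   7.3]
 [ -0.8  -2.4 257.3]]
[-0.05  0.02  0.02 -0.09  0.07  0.13  0.21  0.   -0.28 -0.11 -0.02  0.13]
1.755540594677815e-06
5.192708631113106e-16
4.887127853499237e-16
5.097135955591513e-16
```

```bash
cat > ik.py <<'E'
from fit import *
off=np.load('off.npy')
LO=np.array([-3.06,-.37,-1.25,.18,-1.1,.23,-2.94]);HI=np.array([3.06,2.12,1.32,2.47,4.24,1.98,2.94])
def fk(q): return A(q)@off, frames(q)[-1]
def ik(P,R,q0,reg=.02):
    def f(q):
        x,T=fk(q); return np.concatenate([(x-P)/10,(T.inv()*R).as_rotvec()*20,reg*(q-q0)])
    o=least_squares(f,np.clip(q0,LO+.03,HI-.03),bounds=(LO+.02,HI-.02)); return o.x,np.linalg.norm(o.fun[:6])
FL=Ro.from_rotvec([0,0,np.pi])
if __name__=='__main__':
    q0=state()['joint_positions']; rng=np.random.default_rng(0)
    for nm,fl in(('flip',FL),('orig',Ro.identity())):
        P,R=dockpose(71); c=[]
        for k in range(40):
            s=q0 if k==0 else np.clip(rng.uniform(LO,HI),LO+.03,HI-.03)
            q,e=ik(P,R*fl,s,.005)
            if e<.1: c.append((np.abs(q-q0).max(),q.round(2)))
        c.sort(key=lambda t:t[0]); print(nm,len(c)); [print(x) for x in c[:4]]
    q=q0
    for h in (200,165,145,125,105,71):
        P,R=dockpose(h); q,e=ik(P,R*FL,q); print(h,round(e,3),q.round(2))
E
python3 ik.py
```

```text
flip 22
(np.float64(1.046272767471582), array([ 0.22,  0.79, -0.96,  2.15,  1.74,  0.84, -0.42]))
(np.float64(1.0466069022133881), array([ 0.24,  0.81, -0.99,  2.15,  1.74,  0.87, -0.41]))
(np.float64(1.0467244392870234), array([ 0.25,  0.81, -0.99,  2.15,  1.74,  0.87, -0.4 ]))
(np.float64(1.048957101299894), array([ 0.15,  0.75, -0.85,  2.15,  1.74,  0.77, -0.46]))
orig 18
(np.float64(1.7042464004315643), array([-0.5 ,  0.63,  0.08,  2.26,  2.4 ,  0.29,  1.85]))
(np.float64(1.87633287331994), array([-0.54,  0.64,  0.16,  2.27,  2.57,  0.27,  1.67]))
(np.float64(1.9649514041304252), array([-0.17,  0.64, -0.4 ,  2.2 ,  1.87,  0.49,  2.44]))
(np.float64(2.1091776968109106), array([ 0.02,  0.69, -0.67,  2.18,  1.78,  0.65,  2.58]))
200 0.0 [ 0.15  0.42 -0.9   2.22  1.34  0.66 -0.23]
165 0.0 [ 0.13  0.51 -0.87  2.21  1.47  0.68 -0.33]
145 0.0 [ 0.13  0.55 -0.85  2.21  1.54  0.69 -0.37]
125 0.0 [ 0.12  0.6  -0.84  2.2   1.6   0.7  -0.41]
105 0.0 [ 0.12  0.65 -0.83  2.18  1.66  0.71 -0.44]
71 0.0 [ 0.12  0.73 -0.8   2.16  1.75  0.73 -0.48]
```

The flipped grasp is reachable from here and stays well inside the limits. I'll go to the standoff on the pack axis.

```bash
python3 - <<'E'
from h import *
FL=Ro.from_rotvec([0,0,np.pi]); P,R=dockpose(170); plan([(P,R*FL,7)])
E
```

```text
0.42, 0.08, 0.98, -0.035, 0.008, -0.001
0.41, 0.05, 0.99, -0.036, 0.008, -0
0.4, 0.02, 0.99, -0.035, 0.008, -0.001
0.39, -0.02, 1, -0.036, 0.008, -0
0.39, -0.06, 0.99, -0.035, 0.009, -0.001
0.38, -0.09, 1, -0.036, 0.008, -0
0.37, -0.13, 1, -0.035, 0.008, -0.001
-- end [545.6 149.7 202.2]
```

>>> play_rows(
  plan=[0.4,0.1,1,-0.035,0.008,-0.001,0,0.4,0.05,1,-0.036,0.008,0,0,0.4,0,1,-0.035,0.008,-0.001,0,0.4,0,1,-0.036,0.008,0,0,0.4,-0.05,1,-0.035,0.009,-0.001,0,0.4,-0.1,1,-0.036,0.008,0,0,0.35,-0.15,1,-0.035,0.008,-0.001,0,0,0,0,0,0,0,0,0,0,0,0,0,0,0],
)

```text
time_s: 7.32
tool_pos: [546.5, 150.2, 202.6]
tool_rot: [1.97, 1.874, 0.503]
wrist_force: [0.5, 0.1, -0.5]
gripper_width: 93.9
```

```bash
python3 - <<'E'
from h import *
FL=Ro.from_rotvec([0,0,np.pi]);s=state();print(s['joint_positions'].round(2))
P,R=dockpose(125); a=plan([(P,R*FL,3)]);P,R=dockpose(71); plan([(P,R*FL,6)],a)
a=grab('top','top2')['frame'];b=grab('side','side2')['frame']
im=np.hstack([cv2.resize(a[120:280,130:290],(400,400)),cv2.resize(b[130:290,140:300],(400,400))])
cv2.imwrite('pics/pre2.png',im[:,:,::-1])
E
```

```text
[-0.04  0.42 -0.61  2.24  1.43  0.52 -0.31]
-0.02, -0.03, 1.49, 0, -0, 0
-0.03, -0.03, 1.5, 0, -0.001, 0
-0.02, -0.03, 1.49, 0, 0, 0
-- end [568.1 148.4 163.3]
0, -0, 0.9, 0, 0, 0
0, -0, 0.9, 0, 0, 0
0, -0, 0.9, 0, 0, 0
0, -0, 0.9, 0, 0, 0
0, -0, 0.9, 0, 0, 0
0, -0, 0.9, 0, 0, 0
-- end [595.  147.1 116.5]
```

View pics/pre2.png

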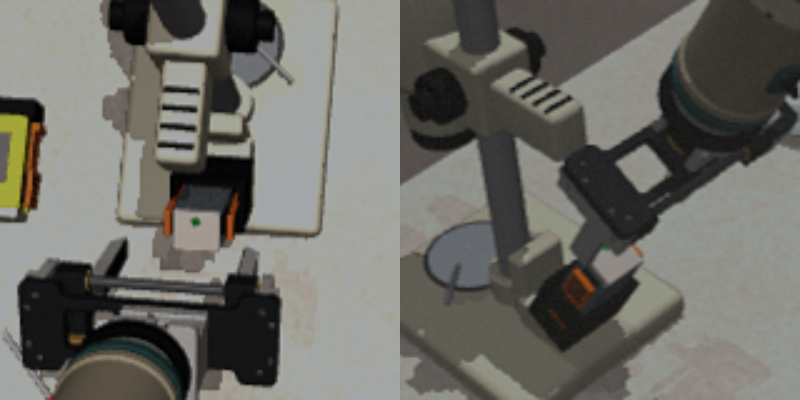

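The fingers straddle the pack. In this view the midpoint of the fingertips is slightly left of the cap, so I'll check that numerically against the depth before descending.

```bash
python3 - <<'E'
from h import *
FL=Ro.from_rotvec([0,0,np.pi]);s=state();R=Ro.from_rotvec(s['tool_rot'])
for n in('top2','side2'):
    c=load(n);P=pts(c).reshape(-1,3);L=R.inv().apply(P-s['tool_pos'])
    m=(np.abs(L[:,1])<20)&(L[:,2]>-40)&(L[:,2]<8)&(np.abs(L[:,0])<75)
    for sg in(-1,1):
        q=L[m&(L[:,0]*sg>0)]
        if len(q): print(n,sg,len(q),np.percentile(q,[2,50,98],axis=0).round(1).tolist())
    # cap top in tool frame & its y extent
    f=c['frame'].reshape(-1,3).min(-1); m=(L[:,2]>35)&(L[:,2]<58)&(np.abs(L[:,0])<30)&(np.abs(L[:,1])<30)&(f>110)
    q=L[m]; print('cap',len(q),np.percentile(q,[2,50,98],axis=0).round(1).tolist(),q.mean(0).round(1))
    h=cv2.cvtColor(c['frame'],cv2.COLOR_RGB2HSV).reshape(-1,3); m=(h[:,0]>3)&(h[:,0]<16)&(h[:,1]>140)&(np.abs(L[:,0])<45)&(L[:,2]<120)&(L[:,2]>40)
    for sg in(-1,1):
        q=L[m&(L[:,0]*sg>0)]
        if len(q): print('btn',sg,len(q),np.percentile(q,[5,50,95],axis=0).round(1).tolist())
E
```

```text
top2 -1 53 [[-60.4, -0.8, -38.7], [-54.5, 9.8, -22.8], [-48.7, 11.3, -3.5]]
top2 1 89 [[45.3, -6.6, -38.9], [46.8, 9.3, -21.9], [57.2, 11.3, -4.1]]
cap 270 [[-19.4, -19.8, 48.7], [-1.4, -3.4, 51.9], [17.1, 14.4, 54.6]] [-1.  -3.  51.7]
btn -1 64 [[-30.1, -10.8, 64.2], [-27.5, 4.4, 69.3], [-22.9, 9.2, 109.0]]
btn 1 48 [[23.7, -11.3, 64.6], [25.9, 5.2, 68.0], [28.7, 9.0, 108.6]]
side2 -1 10 [[-50.9, -7.4, -37.3], [-46.6, -2.8, -11.2], [-43.5, 3.3, -3.6]]
side2 1 91 [[51.0, -8.4, -38.8], [60.1, -0.8, -24.9], [61.9, 10.8, -8.7]]
cap 157 [[-16.0, -19.4, 48.0], [5.1, -9.7, 51.2], [19.4, 4.3, 54.9]] [ 4.  -9.1 51.2]
btn -1 1 [[-28.1, -5.9, 66.7], [-28.1, -5.9, 66.7], [-28.1, -5.9, 66.7]]
btn 1 88 [[21.9, -14.2, 63.4], [30.9, -4.1, 71.9], [33.6, 6.6, 97.0]]
```

The offsets are within a millimetre or two along the jaws and about 2.5 mm in tool y. The cap is 52 mm ahead, as predicted, so I'll descend, close and pinch.

>>> play_rows(
  plan=[-0.05,-0.1,1.5,0,0,0,0,0,-0.1,1.5,0,0,0,0,0,-0.1,1.5,0,0,0,0,0,0,1,0,0,0,0,0,0,1,0,0,0,0,0,0,1,0,0,0,0,0,0,1,0,0,0,0,0,0,0.7,0,0,0,0,0,0,0.6,0,0,0,0,0,0,0,0,0,0,0,0,0,0,0,0,0,0],
)

```text
time_s: 8.8
tool_pos: [592.7, 147.6, 115.8]
tool_rot: [1.968, 1.875, 0.503]
wrist_force: [0.5, 0.1, 0.7]
gripper_width: 93.9
```

```bash
python3 - <<'E'
from h import *
s=state();print(s['joint_positions'].round(2),s['wrist_force'])
P,R=dockpose(71);print(s['tool_pos'],P,'h',(s['tool_pos']-F)@PZ)
E
```

```text
[-0.04  0.64 -0.57  2.21  1.81  0.58 -0.62] [0.47353121 0.12731609 0.69599426]
[592.65921256 147.57111909 115.84266113] [595.04543669 147.09553357 116.48780367] h 71.64490234550472
```

Good, no contact force. Closing now.

>>> play_rows(
  plan=[0,0,0,0,0,0,0.6,0,0,0,0,0,0,1,0,0,0,0,0,0,1,0,0,0,0,0,0,1,0,0,0,0,0,0,1,0,0,0,0,0,0,1,0,0,0,0,0,0,1,0,0,0,0,0,0,1],
  newtons=30,
)

```text
time_s: 9.8
tool_pos: [592.5, 148.9, 116.3]
tool_rot: [1.967, 1.877, 0.505]
wrist_force: [-4.4, 1.4, 6.6]
gripper_width: 42.1
```

The width is 42 mm where I expected about 46, with an 8 N axial push. I'll look before pulling.

```bash
python3 - <<'E'
from h import *
s=state();print(s['gripper_width'],s['wrist_force'],s['moment'])
a=grab('top','top3')['frame'];b=grab('side','side3')['frame']
im=np.hstack([cv2.resize(a[150:230,170:250],(400,400),interpolation=2),cv2.resize(b[200:280,180:260],(400,400),interpolation=2)])
cv2.imwrite('pics/g.png',im[:,:,::-1])
E
```

```text
42.108026625653046 [-4.36528404  1.35185646  6.58810898] [0.3232812  0.29311153 0.15165584]
```

View pics/g.png

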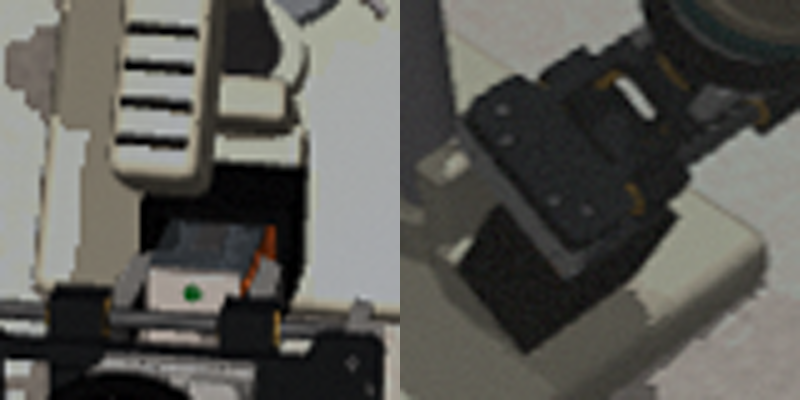

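The fingers sit on both buttons. The extra closure is probably compliance at 30 N. I'll do a small test pull.

>>> play_rows(
  plan=[0,0,-0.3,0,0,0,1,0,0,-0.3,0,0,0,1,0,0,-0.3,0,0,0,1,0,0,-0.3,0,0,0,1,0,0,0,0,0,0,1],
)

```text
time_s: 10.52
tool_pos: [586.6, 147.7, 126.4]
tool_rot: [1.968, 1.875, 0.503]
wrist_force: [-0.0, 1.2, 0.6]
gripper_width: 42.0
```

```bash
python3 - <<'E'
from h import *
s=state();print(s['gripper_width'],s['wrist_force'],(s['tool_pos']-F)@PZ)
R=Ro.from_rotvec(s['tool_rot'])
c=grab('top','top4');P=pts(c).reshape(-1,3);L=R.inv().apply(P-s['tool_pos'])
f=c['frame'].reshape(-1,3).min(-1); m=(L[:,2]<-20)&(L[:,2]>-70)&(np.abs(L[:,0])<17)&(np.abs(L[:,1])<25)&(f>100)
q=L[m]; print('cap',len(q),np.percentile(q,[2,50,98],axis=0).round(1).tolist())
E
```

```text
42.01299630975011 [-0.02784944  1.18073648  0.56401952] 83.79711040311524
cap 127 [[-16.1, -13.4, -49.4], [2.7, 9.2, -46.0], [16.7, 18.5, -43.1]]
```

The cap moved with the tool (tip at 72 mm up the pack after 12 mm of travel), so it's unlatched. Drawing it out.

>>> play_rows(
  plan=[0,0,-1,0,0,0,1,0,0,-1,0,0,0,1,0,0,-1,0,0,0,1,0,0,-1,0,0,0,1,0,0,-1,0,0,0,1,0,0,-1,0,0,0,1,0,0,-1,0,0,0,1,0,0,-1,0,0,0,1,0,0,-1,0,0,0,1,0,0,0,0,0,0,1],
)

```text
time_s: 11.82
tool_pos: [541.1, 149.5, 204.7]
tool_rot: [1.968, 1.874, 0.502]
wrist_force: [0.9, 0.2, -2.2]
gripper_width: 42.3
```

```bash
cat > chk.py <<'E'
from h import *
import sys
tag=sys.argv[1]
s=state();R=Ro.from_rotvec(s['tool_rot']);print(s['joint_positions'].round(2),s['tool_pos'].round(1),s['gripper_width'],s['wrist_force'].round(1))
a=grab('top',tag+'t');b=grab('side',tag+'s')
T=s['tool_pos']
out=[]
for c in(a,b):
    u,v=map(int,proj(c,T)); x=np.clip(u-70,0,420);y=np.clip(v-70,0,280); out.append(cv2.resize(c['frame'][y:y+140,x:x+140],(400,400),interpolation=2))
cv2.imwrite(f'pics/{tag}.png',np.hstack(out)[:,:,::-1])
E
python3 chk.py out
```

```text
[-0.05  0.4  -0.59  2.25  1.43  0.51 -0.32] [541.1 149.5 204.7] 42.308248125195384 [ 0.9  0.2 -2.2]
```

View pics/out.png

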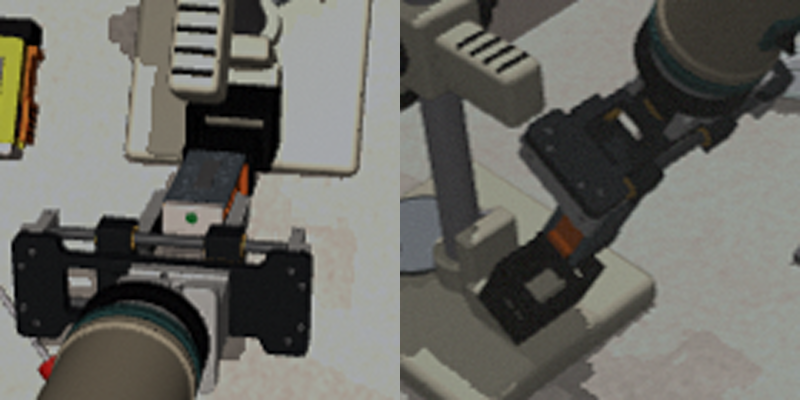

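The pack is out: the dock socket is empty and the force reads -2.2 N. Now to the bay, turning upright on the way.

```bash
python3 - <<'E'
from ik import *
q=state()['joint_positions']
W=[(np.array([490,60,275.]),Rt(-.1,.3)*FL,5),(np.array([470,-140,275.]),Rt(-.17,0.08)*FL,7),(np.array([475.9,-311,230.]),Rt(-.234,0)*FL,7)]
for P,R,n in W: q,e=ik(P,R,q); print(round(e,3),q.round(2))
a=None
for w in W: a=plan([w],a)
E
```

```text
0.0 [ 0.55  0.31 -1.06  2.09  0.66  0.74  0.55]
0.0 [ 1.02  0.43 -1.11  1.94  0.49  0.98  1.1 ]
0.0 [ 1.14  0.64 -0.98  1.73  0.59  1.1   1.31]
-1.84, -0.1, -1.7, 0.045, -0.004, 0.009
-1.84, -0.17, -1.68, 0.044, -0.004, 0.01
-1.86, -0.22, -1.67, 0.045, -0.004, 0.009
-1.86, -0.28, -1.66, 0.045, -0.004, 0.009
-1.87, -0.33, -1.63, 0.044, -0.004, 0.01
-- end [490.  60. 275.]
-2.87, 0, 0, 0.031, -0.002, 0.01
-2.87, 0.03, 0.01, 0.032, -0.002, 0.01
-2.87, 0.06, 0.01, 0.031, -0.002, 0.009
-2.87, 0.09, 0.01, 0.032, -0.002, 0.01
-2.87, 0.11, 0.02, 0.031, -0.001, 0.01
-2.87, 0.15, 0.01, 0.032, -0.002, 0.01
-2.87, 0.17, 0.02, 0.031, -0.002, 0.01
-- end [ 470. -140.  275.]
-2.39, 0.44, 0.68, 0.011, -0, 0.009
-2.39, 0.48, 0.67, 0.012, -0.001, 0.009
-2.39, 0.5, 0.68, 0.011, -0, 0.009
-2.38, 0.53, 0.66, 0.012, -0.001, 0.009
-2.37, 0.56, 0.66, 0.011, -0, 0.009
-2.37, 0.59, 0.66, 0.012, -0, 0.01
-2.36, 0.62, 0.65, 0.011, -0.001, 0.009
-- end [ 475.9 -311.   230. ]
```

>>> play_rows(
  plan=[-1.85,-0.1,-1.7,0.045,-0.004,0.009,1,-1.85,-0.15,-1.7,0.044,-0.004,0.01,1,-1.85,-0.2,-1.7,0.045,-0.004,0.009,1,-1.85,-0.3,-1.65,0.045,-0.004,0.009,1,-1.85,-0.35,-1.6,0.044,-0.004,0.01,1,-2.9,0,0,0.031,-0.002,0.01,1,-2.9,0,0,0.032,-0.002,0.01,1,-2.85,0.05,0,0.031,-0.002,0.01,1,-2.85,0.1,0,0.032,-0.002,0.01,1,-2.85,0.1,0,0.031,-0.001,0.01,1,-2.85,0.15,0,0.032,-0.002,0.01,1,-2.85,0.15,0,0.031,-0.002,0.01,1],
)

```text
time_s: 13.42
tool_pos: [468.8, -140.2, 275.1]
tool_rot: [2.358, 1.984, 0.078]
wrist_force: [-0.4, 0.3, -2.6]
gripper_width: 42.5
```

>>> play_rows(
  plan=[-2.4,0.45,0.65,0.011,0,0.009,1,-2.4,0.5,0.65,0.012,-0.001,0.009,1,-2.4,0.5,0.65,0.011,0,0.009,1,-2.4,0.55,0.65,0.012,-0.001,0.009,1,-2.35,0.55,0.65,0.011,0,0.009,1,-2.35,0.6,0.65,0.012,0,0.01,1,-2.35,0.6,0.65,0.011,-0.001,0.009,1,0,0,0,0,0,0,1,0,0,0,0,0,0,1],
)

```text
time_s: 14.55
tool_pos: [476.0, -309.0, 231.6]
tool_rot: [-2.465, -1.946, -0.002]
wrist_force: [0.3, 0.6, -2.2]
gripper_width: 42.1
```

```bash
python3 chk.py bay; python3 - <<'E'
from h import *
FL=Ro.from_rotvec([0,0,np.pi]);plan([(np.array([475.9,-311,180.]),Rt(-.234,0)*FL,4)])
s=state();R=Ro.from_rotvec(s['tool_rot'])
for n in('bayt','bays'):
    c=load(n);P=pts(c).reshape(-1,3);L=R.inv().apply(P-s['tool_pos']);h=cv2.cvtColor(c['frame'],cv2.COLOR_RGB2HSV).reshape(-1,3)
    o=(h[:,0]>3)&(h[:,0]<16)&(h[:,1]>130)&(np.abs(L)<75).all(1)
    if o.any(): print(n,'btn',o.sum(),np.percentile(L[o],[5,50,95],axis=0).round(1).tolist())
    m=(np.abs(L[:,0])<35)&(np.abs(L[:,1])<30)&(L[:,2]>5)&(L[:,2]<85); q=L[m]
    if len(q): print(n,'pack',len(q),np.percentile(q,[2,50,98],axis=0).round(1).tolist())
    # front/back face tilt: fit plane y=a x+b z+c
    if len(q)>60:
        cf=np.linalg.lstsq(np.c_[q[:,0],q[:,2],np.ones(len(q))],q[:,1],rcond=None)[0];print('y=ax+bz+c',cf.round(3))
E
```

```text
[ 1.01  0.57 -0.76  1.71  0.45  1.04  1.43] [ 476.  -309.   231.6] 42.081761472588596 [ 0.3  0.6 -2.2]
-0.06, 0.01, 1.3, 0, -0, 0
-0.05, 0.01, 1.3, 0, -0, 0.001
-0.06, 0.01, 1.3, 0, -0.001, -0
-0.06, 0.01, 1.3, 0.001, 0, 0
-- end [ 475.9 -311.   180. ]
bayt pack 13 [[-13.4, -17.4, 11.4], [-5.0, -16.7, 51.5], [5.2, -16.3, 69.7]]
bays btn 129 [[18.1, -12.5, -25.1], [21.7, -4.2, 22.3], [25.5, 7.0, 43.8]]
bays pack 553 [[-20.0, -18.8, 6.3], [19.0, -14.3, 39.4], [29.5, 16.2, 69.4]]
y=ax+bz+c [  0.434  -0.027 -11.988]
```

View pics/bay.png

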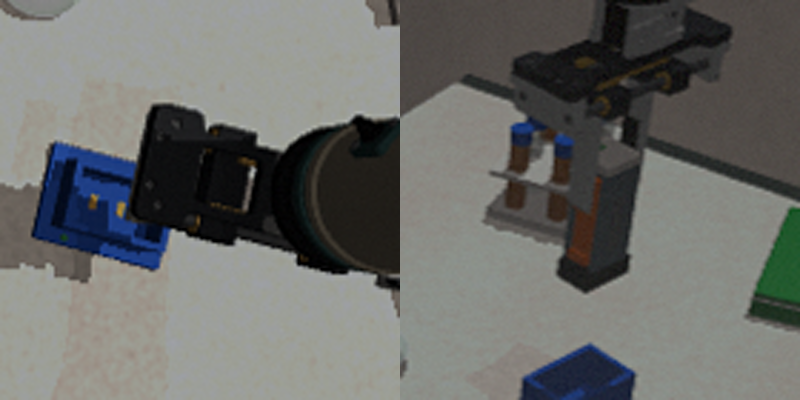

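The pack is held upright above the bay with almost no in-hand tilt, and its underside is about 70–72 mm below the TCP. I'll lower to just above the rim.

>>> play_rows(
  plan=[-0.05,0,1.5,0,0,0,1,-0.05,0,1.5,0,0,0,1,-0.05,0,1.5,0,0,0,1,-0.05,0,1.5,0,0,0.001,1,0,0,1.5,0,0,0,1,0,0,1,0,0,0,1,0,0,0,0,0,0,1,0,0,0,0,0,0,1],
)

```text
time_s: 15.65
tool_pos: [475.8, -311.8, 147.0]
tool_rot: [2.467, 1.944, 0.002]
wrist_force: [-1.2, -0.1, -2.0]
gripper_width: 42.3
```

```bash
python3 chk.py low; python3 - <<'E'
from h import *
FL=Ro.from_rotvec([0,0,np.pi]);plan([(np.array([475.9,-311,130.]),Rt(-.234,0)*FL,2)])
B=Ro.from_euler('z',-.234)
for n in('lowt','lows'):
    c=load(n);P=pts(c).reshape(-1,3);h=cv2.cvtColor(c['frame'],cv2.COLOR_RGB2HSV).reshape(-1,3)
    L=B.inv().apply(P-np.array([475.9,-311,0]))
    b=(h[:,0]>100)&(h[:,0]<130)&(h[:,1]>120)&(L[:,2]>46)&(L[:,2]<55)&(np.abs(L[:,:2])<60).all(1)
    k=(np.abs(L[:,0])<30)&(np.abs(L[:,1])<40)&(L[:,2]>62)&(L[:,2]<105)
    for nm,m in(('rim',b),('pack',k)):
        if m.sum()>3: print(n,nm,m.sum(),np.percentile(L[m],[2,50,98],axis=0).round(1).tolist())
E
```

```text
[ 0.97  0.67 -0.69  1.8   0.54  0.87  1.35] [ 475.8 -311.8  147. ] 42.2683946594274 [-1.2 -0.1 -2. ]
0.05, -0.01, 0.86, 0.001, -0, -0.001
0.05, -0, 0.86, 0, -0, -0.001
-- end [ 475.9 -311.   130. ]
lowt rim 178 [[-28.5, -41.8, 46.4], [-22.9, 28.7, 49.9], [28.0, 42.5, 53.7]]
lows rim 182 [[-30.4, -39.2, 46.5], [-16.9, 16.5, 50.7], [28.4, 45.6, 53.9]]
lows pack 223 [[-18.6, -23.1, 77.3], [-14.4, 19.9, 91.4], [16.8, 29.6, 103.9]]
```

View pics/low.png

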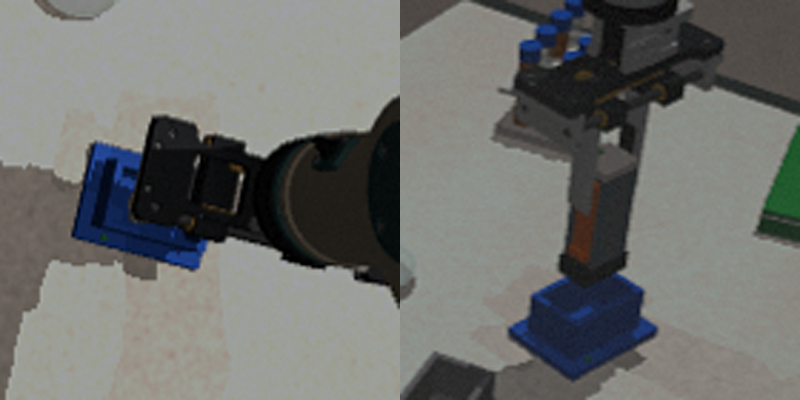

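In the side camera both the rim and the pack's foot show the same ~3 mm bias, so the pack is centred in the pocket to about 1 mm. Lowering.

>>> play_rows(
  plan=[0.05,0,1,0,0,0,1,0,0,1,0,0,0,1,0,0,1,0,0,0,1,0,0,1,0,0,0,1,0,0,1,0,0,0,1,0,0,0.6,0,0,0,1,0,0,0.3,0,0,0,1,0,0,0,0,0,0,1,0,0,0,0,0,0,1],
)

```text
time_s: 16.88
tool_pos: [475.7, -311.4, 87.9]
tool_rot: [2.467, 1.945, 0.001]
wrist_force: [-0.8, 1.2, -2.2]
gripper_width: 42.0
```

>>> play_rows(
  plan=[0,0,0.2,0,0,0,1,0,0,0.2,0,0,0,1,0,0,0.1,0,0,0,1,0,0,0,0,0,0,1,0,0,0,0,0,0,1],
)

```text
time_s: 17.5
tool_pos: [475.5, -311.2, 82.6]
tool_rot: [-2.467, -1.945, -0.001]
wrist_force: [0.1, -0.3, -2.3]
gripper_width: 42.1
```

>>> play_rows(
  plan=[0,0,0.1,0,0,0,1,0,0,0.1,0,0,0,1,0,0,0,0,0,0,1,0,0,0,0,0,0,1],
)

```text
time_s: 18.0
tool_pos: [475.8, -311.2, 81.5]
tool_rot: [2.466, 1.945, 0.001]
wrist_force: [-1.2, 0.4, 6.0]
gripper_width: 42.0
```

There is contact: fz went from -2.3 to +6 N at TCP z 81.5, as predicted. Releasing and withdrawing upwards.

>>> play_rows(
  plan=[0,0,0,0,0,0,0.4,0,0,0,0,0,0,0.2,0,0,0,0,0,0,0,0,0,0,0,0,0,0,0,0,0,0,0,0,0,0,0,0,0,0,0,0],
)

```text
time_s: 18.75
tool_pos: [475.4, -311.3, 80.5]
tool_rot: [-2.467, -1.945, -0.001]
wrist_force: [0.1, 0.9, 0.1]
gripper_width: 93.3
```

>>> play_rows(
  plan=[0,0,-0.5,0,0,0,0,0,0,-1,0,0,0,0,0,0,-2,0,0,0,0,0,0,-2,0,0,0,0,0,0,-3,0,0,0,0,0,0,-3,0,0,0,0,0,0,-3,0,0,0,0,0,-3,-3,0,0,0,0,0,-3,0,0,0,0,0,0,-3,0,0,0,0,0,0,0,0,0,0,0,0],
)

```text
time_s: 20.12
tool_pos: [386.2, -290.4, 256.3]
tool_rot: [2.468, 1.943, -0.002]
wrist_force: [0.7, -0.3, 0.0]
gripper_width: 93.8
```

```bash
python3 - <<'E'
from h import *
a=grab('top','endt');b=grab('side','ends');print(state()['tool_pos'])
cv2.imwrite('pics/end.png',np.hstack([cv2.resize(a['frame'][120:320,290:490],(400,400)),cv2.resize(b['frame'][130:280,270:420],(400,400))])[:,:,::-1])
B=Ro.from_euler('z',-.234)
for n,c in(('t',a),('s',b)):
    P=pts(c).reshape(-1,3);L=B.inv().apply(P-np.array([475.9,-311,0])); f=c['frame'].reshape(-1,3).min(-1)
    m=(np.abs(L[:,:2])<32).all(1)&(L[:,2]>120)&(L[:,2]<136)&(f>80);q=L[m]
    if len(q)>5: print(n,'cap',len(q),np.percentile(q,[2,50,98],axis=0).round(1).tolist())
# bystander motion: image diff before/after
for n,c in(('top',a),('side',b)):
    d=cv2.absdiff(load(n+'0')['frame'],c['frame']).max(-1)
    for nm,(u,v) in {'top':{'jar':(330,157),'dish':(381,181),'driver':(155,285)},'side':{'jar':(258,187),'dish':(303,178),'driver':(235,364)}}[n].items():
        print(n,nm,(d[v-22:v+22,u-25:u+25]>40).sum())
E
```

```text
[ 388.80989332 -290.75369374  256.32588947]
t cap 287 [[-17.2, -19.4, 124.5], [-0.8, -0.9, 127.9], [17.2, 17.5, 131.9]]
s cap 128 [[-17.5, -16.9, 125.9], [-0.7, 3.7, 129.1], [18.0, 21.4, 132.3]]
top jar 0
top dish 0
top driver 0
side jar 0
side dish 0
side driver 0
```

View pics/end.png

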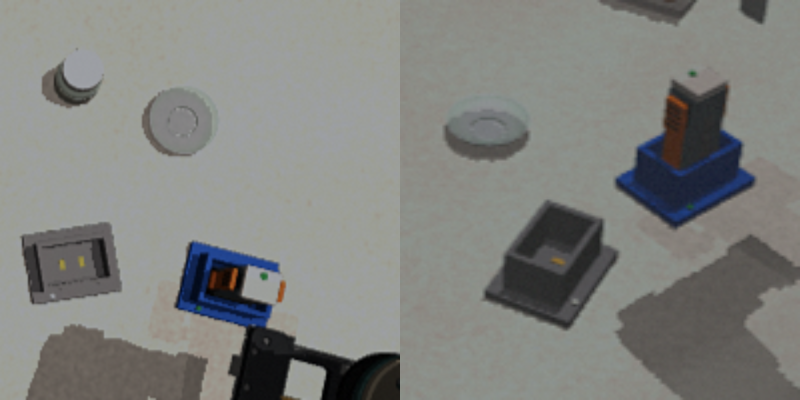

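The pack stands upright in the blue bay, its cap top at z 128 mm (10 + 118), centred to about 1 mm. The bystanders haven't moved.

```bash
python3 -c "from rig import finish_job; print(finish_job())"
```

```text
the job is handed in; nothing more can be done
None
```

The battery pack is standing upright on the floor of the blue charging bay, and the job is handed in at about 20 s of the 48 s allowed. I pinched both orange buttons, drew the pack out of the dock along its lean, carried it over and lowered it. I opened the gripper once it touched the bay floor (the vertical force went from -2.3 N to +6 N).

**Last checks**
- The cap top is level at z ≈ 128 mm, which is the 10 mm bay floor plus the 118 mm pack. It is centred within about 1 mm in the top view.
- The gripper is clear of the pack, and the wrist force is about zero.
- The jar, dish and screwdriver areas showed no changed pixels in either camera.

**What disagreed**
- My first approach ran joint 6 to its lower limit, so I backed off and used the grasp turned by half a turn.
- The pinch closed to 42 mm instead of the expected 46 mm. I took this for compliance at 30 N, and the pack came out freely.
- The side camera puts the pack and the bay rim about 3–4 mm to +y of the top view. It shifts both alike, so I put it down to calibration.

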